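Unstack the press plates into their terrine moulds

ROBOT

A 7-joint arm with a two-finger parallel gripper is mounted at the origin on the work surface; the furniture and walls round the work are solid. World frame = base frame: x ahead of the robot, y to its left, z up, the work surface at z = 0. Lengths are in m, angles in rad, forces in N, time in s.
With the tool pointing down it reaches from about 0.35 to 0.9 m from the base axis. Payload 19.9 kg.
Tool frame: the origin (TCP) lies on the centre line of the jaws, within the pads' length; the fingertips stand 14 mm ahead of it and the grasp point (between the pads) lies 5 mm behind it (arm.tip_reach is the z of the fingertips in the tool frame, in m); z points along the fingers, y is the line along which they close (so a half turn about z gives the same grasp; the last joint's range is limited). The gripper opens to 85 mm and grips with 20 to 120 N. Pads are 22 mm wide; open, the fingers measure 114 mm over their backs; the gripper's body (76 mm by 85 mm) begins 54 mm behind the grasp point. The pads swing forward as they close: fully open they stand 13 mm farther back than shut.
Start: joints at [1.29, 0.417, -0.01, 1.614, 0.005, 1.111, -0.053], TCP at [0.148, -0.607, 0.209] pointing down, gripper open.
Joint ranges: [-2.81, 2.81], [-0.39, 2.02], [-1.27, 1.25], [0.06, 2.57], [-1.19, 4.33], [0.19, 2], [-2.82, 2.82]. Speed limits (rad/s): [1.89, 1.89, 2.39, 2.39, 3.01, 3.01, 3.01].

INTERFACE

Orientations are given as a unit quaternion [w, x, y, z].
In Python, from station import arm gives the robot as it stands.
- The arm moves only by the tool step_hand, called after ">>>" as name(argument=value, ...) on one line, values as JSON. Schema: {"type":"object","properties":{"ticks":{"type":"object","properties":{"increments":{"type":"array","items":{"type":"array","items":{"type":"number"},"minItems":5,"maxItems":5},"minItems":1,"maxItems":10}},"additionalProperties":false,"required":["increments"]},"squeeze":{"type":"number"},"only":{"type":"string"},"quiet":{"type":"boolean"},"lines":{"type":"string"}},"required":["ticks"],"additionalProperties":false}. ticks is an object whose key "increments" holds a list of rows, 1 to 10 of them, each of 5 numbers: the finger opening in m, then dx, dy, dz in normalised numbers (1 is 1 m), then a turn about the tool's z in fractions of the full range, 1 being 2 pi rad; each row is the pose to reach, as a shift and turn from the pose commanded when the call began, along the tool's axes at that moment; what a row does not reach only later rows make up. A row lasts 1/8 s, in which the tool goes at most 0.0625 m and 0.188 rad, less where a joint would pass 70% of its speed; a pose out of reach is approached as far as the arm can. The fingers move at their own pace and stop on an object; squeeze is the grip in N (left out, the last holds). Time passes only in rows, so rows that do not move let the fingers close. The tool returns the time, the measured TCP pose, the force, the opening and the grip force at its end. only (a regular expression) keeps the lines of the reply that match it, lines (a string "A,B") keeps lines A to B, and quiet returns only ok. No shift or turn number may pass 1 either way. Input that does not fit is refused with a message, and nothing moves.
- arm.sense(): the state, without advancing time (a new reading comes with each control period).
- arm.camera(name): name is "scene" or "side" or "wrist"; returns a dict with "color" (480x640x3 uint8, red, green, blue), "vfov" (degrees; the focal length in pixels is half the picture's height over the tangent of half this angle, whatever the lens; pixels are square), "cx", "cy" (the principal point, pixels), "R" (3x3) and "t" (3): a world point X has camera coordinates R X + t; the wrist camera has in their place "hand_eye" (4x4, takes a point from camera to tool coordinates, whose origin is the TCP and whose axes are the flange's). Camera axes: x right, y down, z forward; pixel columns grow to the right and rows downward; lengths in m; the calibration is good to about 2 mm. The wrist camera is an equidistant fisheye: a pixel r from the principal point sees the ray r / f radians off the axis. A picture is of the moment at which its call begins: read the wrist's pose just before it. There is no depth.
- arm.sign_off(): hands the job in; it is judged then, once.
Trained networks look in a picture, given as the dict that the camera call returned (one of the last four; its "shot" number tells which), for a name from the list of things; names that differ only in an ending like _2 or _b are one class to them, and where a whole thing is asked for, a point or a joint stands for the part that bears it (a point fixed in the world has none). Each returns a list of dicts, best first, with "confidence" (0 to 1); they miss things now and then, are a little off and sometimes report something else, mostly with a low value. They report only what shows in the picture. A call takes as long as a camera call. They do not tell look-alikes from the thing itself.
- arm.search_frame(picture, query): "xy" ([column, row] in pixels, amid what is visible of it).
- arm.outline_of(picture, query): "pixels" (480x640 bool, what is visible of it) and "xy" ([column, row] in pixels, amid what is visible of it).
- arm.pinpoint(picture, query): "xy" ([column, row] in pixels: a listed point, or the origin of a listed thing).
The state is a dict: "clock": time; "q": joint angles; "joint_vel": joint speeds; "tau": joint torques, N m; "position": TCP position; "tool_rot": TCP orientation; "ft_force": force on the tool from outside, world axes, zero at the start; "wrist_torque": the same for the moment, N m; "gripper_width": finger opening in m; "grasp_force": force on a finger pad.
Only numpy, scipy, OpenCV 4.12 (cv2) and the standard library are available. Lean on these libraries where they do the work, as an engineer would, in place of code of your own. Each camera call takes 0.05 s, during which the arm holds its last target. There are 200 camera calls.

TASK

The washed steel press plates have been stacked to dry; put the sets together again for the next batch: take the stack apart from the top and set each plate, knob up and lying flat, in the one white mould of its own size, where it fits with a small even gap. Lower the plates gently, without dropping them, and leave the moulds, the label roll and the timer where they stand.

Things in the scene. Friction and masses are not known exactly. Their poses are not given: they have to be found in the camera images.
- press_small: Steel press plate: upside-down cup, 58 mm outside, 30 mm high, wall 7, top 6 mm thick, hollow below, with a round knob (24 mm wide, 22 mm tall, at 30 to 52 mm) on its top. About 180 g. Origin: centre of underside, z up. At the start all four are one stack, widest at the bottom, each hiding the knob below in its hollow: lift straight up by 25 mm or more.
- press_medium: Steel press plate: upside-down cup, 72 mm outside, 30 mm high, wall 7, top 6 mm thick, hollow below, with a round knob (24 mm wide, 22 mm tall, at 30 to 52 mm) on its top. About 240 g. Origin: centre of underside, z up. At the start all four are one stack, widest at the bottom, each hiding the knob below in its hollow: lift straight up by 25 mm or more.
- press_large: Steel press plate: upside-down cup, 86 mm outside, 30 mm high, wall 7, top 6 mm thick, hollow below, with a round knob (24 mm wide, 22 mm tall, at 30 to 52 mm) on its top. About 300 g. Origin: centre of underside, z up. At the start all four are one stack, widest at the bottom, each hiding the knob below in its hollow: lift straight up by 25 mm or more.
- press_extra_large: Steel press plate: upside-down cup, 100 mm outside, 30 mm high, wall 7, top 6 mm thick, hollow below, with a round knob (24 mm wide, 22 mm tall, at 30 to 52 mm) on its top. About 380 g. Origin: centre of underside, z up. At the start all four are one stack, widest at the bottom, each hiding the knob below in its hollow: lift straight up by 25 mm or more.
- mould_small: White ceramic terrine mould, a round open dish, bore 70 mm (the press plate of its set is 58 mm, so 6 mm play all round), outside 84 mm over the rim, 32 mm high, floor 5 mm thick; a plate seated in it stands with its top 3 mm above the rim. Loose, about 1 kg, empty. Origin: centre of the underside; z up.
- mould_medium: White ceramic terrine mould, a round open dish, bore 84 mm (the press plate of its set is 72 mm, so 6 mm play all round), outside 98 mm over the rim, 32 mm high, floor 5 mm thick; a plate seated in it stands with its top 3 mm above the rim. Loose, about 1 kg, empty. Origin: centre of the underside; z up.
- mould_large: White ceramic terrine mould, a round open dish, bore 98 mm (the press plate of its set is 86 mm, so 6 mm play all round), outside 112 mm over the rim, 32 mm high, floor 5 mm thick; a plate seated in it stands with its top 3 mm above the rim. Loose, about 1 kg, empty. Origin: centre of the underside; z up.
- mould_extra_large: White ceramic terrine mould, a round open dish, bore 112 mm (the press plate of its set is 100 mm, so 6 mm play all round), outside 126 mm over the rim, 32 mm high, floor 5 mm thick; a plate seated in it stands with its top 3 mm above the rim. Loose, about 1 kg, empty. Origin: centre of the underside; z up.
- label_roll: Bystander: roll of blank jar labels lying flat, 72 mm in diameter, 43 mm high. Origin: centre of the underside.
- timer: Bystander: round wind-up kitchen timer, 66 mm in diameter, 42 mm high. Origin: centre of the underside.
Things that resemble listed ones, but are neither listed nor needed, are in the scene too. Leave any black or turquoise look-alike of the press_large alone.

How it is judged:
By the outcome, as a careful person would: the job done as asked, in the order asked, and still so for the second after the job is handed in, with the robot touching nothing.
It also fails if it takes over 109 s, if anything falls off the work surface, if the arm or the gripper's body presses on something with over 40 N, if the wrist force passes 120 N, or if a joint passes its speed limit or range.

## Working session

There is one attempt and no reset: what is moved stays moved. The work goes in short steps, Python scripts to look and compute and a tool call to move; the robot and the scene stay as the last step left them, time stands still between calls to the robot, and variables do not carry over. Pictures are saved under pics/ and viewed, at most 14 in all, crops included, and the job is handed in when it is done.

```bash
mkdir -p pics; ls; python3 - <<'E'
from station import arm
import cv2
for n in ("scene","side"):
    p=arm.camera(n); cv2.imwrite(f"pics/{n}0.png",p["color"][:,:,::-1]); print(n,p["vfov"],p["cx"],p["cy"],p["R"],p["t"])
s=arm.sense(); print(s["clock"],s["position"],s["tool_rot"],s["ft_force"])
E
```

```text
pics
scene 51.99228447486061 309.3983158601182 236.54562651078825 [[-0.87746418 -0.47928251  0.01857132]
 [-0.357545    0.62779833 -0.69139774]
 [ 0.3197158  -0.61331683 -0.72223561]] [0.45147876 0.18713469 1.07467614]
side 54.340714658516184 330.21385695807226 245.3292285254709 [[ 0.99973479  0.02280246 -0.00322419]
 [ 0.00933156 -0.52910238 -0.84850668]
 [-0.02105397  0.84825157 -0.52917484]] [-0.5007255   0.09660035  1.04876577]
0.1 [ 0.14775005 -0.60697133  0.20813205] [-5.17114722e-04  9.92878129e-01  1.19133295e-01 -1.05550816e-04] [0.42770615 0.32678243 0.51439289]
```

View pics/scene0.png

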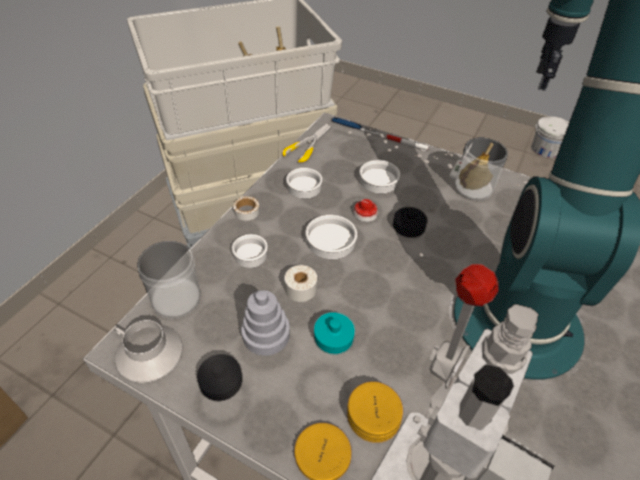

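View pics/side0.png

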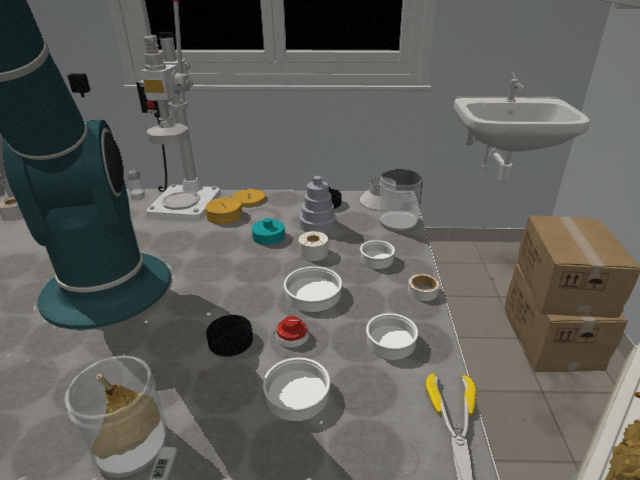

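Scene view: the steel stack is at about (265,320). There are four white moulds at (304,182), (380,177), (331,237) and (249,250), the label roll at (300,283), and black and turquoise decoys at (219,376) and (334,332). The side view agrees.

```bash
cat > h.py <<'E'
import numpy as np, cv2
from scipy.optimize import minimize
from station import arm
def foc(p): return 240/np.tan(np.radians(p["vfov"]/2))
def proj(p,X):
    c=np.atleast_2d(X)@np.array(p["R"]).T+p["t"]; return c[:,:2]/c[:,2:]*foc(p)+[p["cx"],p["cy"]]
def back(p,uv,z):
    R=np.array(p["R"]);d=R.T@np.array([(uv[0]-p["cx"])/foc(p),(uv[1]-p["cy"])/foc(p),1]);o=-R.T@p["t"]
    return o+d*(z-o[2])/d[2]
A=np.linspace(0,2*np.pi,60)
def circ(x,y,z,r): return np.c_[x+r*np.cos(A),y+r*np.sin(A),0*A+z]
def hull_mask(p,rings,S=4):
    uv=np.vstack([proj(p,circ(*r)) for r in rings])
    m=np.zeros((480,640),np.uint8); cv2.fillConvexPoly(m,cv2.convexHull(np.round(uv*16).astype(np.int32)),1,shift=4); return m>0
def iou(a,b): return (a&b).sum()/max((a|b).sum(),1)
def fit(views,rings,x0):
    f=lambda v:-sum(iou(hull_mask(p,rings(v)),m) for p,m in views)
    st=np.vstack([x0]+[np.array(x0)+np.eye(len(x0))[i]*.01 for i in range(len(x0))])
    r=minimize(f,x0,method="Nelder-Mead",options=dict(initial_simplex=st,xatol=2e-4,fatol=1e-4)); return r.x,-r.fun
E
python3 - <<'E'
from h import *
P={n:arm.camera(n) for n in ("scene","side")}
for q in ("mould_small","mould_medium","mould_large","mould_extra_large","press_small","press_medium","press_large","press_extra_large","label_roll","timer"):
    for n,p in P.items():
        print(q,n,[(np.round(d["xy"]).tolist(),round(d["confidence"],2),int(d["pixels"].sum()),np.round(back(p,d["xy"],.016)[:2],3).tolist()) for d in arm.outline_of(p,q)][:6])
E
```

```text
mould_small scene [([248.0, 249.0], 0.95, 928, [0.618, 0.119])]
mould_small side [([376.0, 255.0], 0.73, 834, [0.609, 0.122])]
mould_medium scene [([305.0, 180.0], 0.72, 872, [0.623, -0.174]), ([262.0, 307.0], 0.46, 822, [0.497, 0.246])]
mould_medium side [([390.0, 333.0], 0.92, 1919, [0.619, -0.152])]
mould_large scene [([378.0, 177.0], 0.89, 1093, [0.451, -0.289])]
mould_large side [([298.0, 387.0], 0.58, 3439, [0.452, -0.286])]
mould_extra_large scene [([329.0, 236.0], 0.6, 1850, [0.469, -0.018]), ([379.0, 177.0], 0.55, 1043, [0.449, -0.29])]
mould_extra_large side [([390.0, 336.0], 0.74, 1993, [0.619, -0.159]), ([311.0, 290.0], 0.71, 2113, [0.46, -0.02])]
press_small scene [([262.0, 306.0], 0.7, 827, [0.498, 0.245])]
press_small side [([317.0, 188.0], 0.7, 393, [0.448, 0.505])]
press_medium scene [([264.0, 324.0], 0.57, 458, [0.47, 0.282])]
press_medium side [([318.0, 207.0], 0.69, 332, [0.457, 0.374])]
press_large scene [([219.0, 375.0], 0.94, 1684, [0.485, 0.424]), ([266.0, 337.0], 0.9, 566, [0.449, 0.307]), ([409.0, 224.0], 0.83, 925, [0.309, -0.156])]
press_large side [([268.0, 234.0], 0.73, 685, [0.335, 0.218]), ([231.0, 334.0], 0.66, 1559, [0.314, -0.159]), ([318.0, 215.0], 0.64, 400, [0.46, 0.327]), ([340.0, 196.0], 0.58, 172, [0.519, 0.444]), ([391.0, 334.0], 0.49, 2005, [0.62, -0.153])]
press_extra_large scene [([270.0, 346.0], 0.62, 585, [0.432, 0.321])]
press_extra_large side [([316.0, 223.0], 0.85, 458, [0.457, 0.28])]
label_roll scene [([302.0, 282.0], 0.9, 963, [0.456, 0.143]), ([263.0, 307.0], 0.43, 816, [0.497, 0.246])]
label_roll side [([314.0, 248.0], 0.88, 761, [0.457, 0.152])]
timer scene [([367.0, 210.0], 0.7, 410, [0.424, -0.15])]
timer side [([290.0, 330.0], 0.88, 864, [0.426, -0.147])]
```

```bash
python3 - <<'E'
from h import *
import h
P={n:arm.camera(n) for n in ("scene","side")}
G={"small":(.614,.120,.042),"medium":(.62,-.16,.049),"large":(.451,-.288,.056),"extra_large":(.465,-.019,.063)}
def masks(q,xy,z):
    o=[]
    for p in P.values():
        u=proj(p,[*xy,z])[0]
        c=[d for d in arm.outline_of(p,q) if np.hypot(*(np.array(d["xy"])-u))<22]
        if c:o.append((p,c[0]["pixels"]))
    return o
for k,g in G.items():
    o=masks("mould_"+k,g[:2],.02)
    x,v=fit(o,lambda v:[(v[0],v[1],.032,v[2]),(v[0],v[1],0,v[2]-.004)],g)
    print(k,x.round(4),"expR",g[2],v,len(o),[fit([w],lambda v:[(v[0],v[1],.032,v[2]),(v[0],v[1],0,v[2]-.004)],g)[0].round(4) for w in o])
i=0
for k,r in (("extra_large",.05),("large",.043),("medium",.036),("small",.029)):
    z=.03*i;i+=1
    for p in P.values():
        u=proj(p,[.46,.285,z+.02])[0]
        for d in arm.outline_of(p,"press_"+k):
            if np.hypot(*(np.array(d["xy"])-u))<30:
                m=d["pixels"];ys,xs=np.nonzero(m)
                print(k,"bbox",xs.min(),xs.max(),ys.min(),ys.max(),"pred",proj(p,circ(.46,.285,z+.015,r)).round().min(0),proj(p,circ(.46,.285,z+.015,r)).round().max(0))
E
```

```text
small [0.6113 0.1281 0.0409] expR 0.042 0.9739644970414201 1 [array([0.6113, 0.1281, 0.0409])]
medium [ 0.6203 -0.1618  0.0474] expR 0.049 1.9394123127937408 2 [array([ 0.6205, -0.1628,  0.0477]), array([ 0.6206, -0.1607,  0.0471])]
large [ 0.4508 -0.291   0.0546] expR 0.056 1.938569084575955 2 [array([ 0.4519, -0.2938,  0.0546]), array([ 0.4509, -0.2894,  0.0548])]
extra_large [ 0.4637 -0.0136  0.0619] expR 0.063 0.9687074829931973 1 [array([ 0.4637, -0.0136,  0.0619])]
large bbox 302 334 205 223 pred [301. 205.] [333. 220.]
large bbox 329 342 187 208 pred [301. 205.] [333. 220.]
medium bbox 243 285 312 345 pred [248. 296.] [284. 326.]
medium bbox 246 281 303 333 pred [248. 296.] [284. 326.]
medium bbox 305 331 194 211 pred [304. 197.] [331. 209.]
small bbox 247 277 290 322 pred [251. 290.] [280. 314.]
small bbox 307 327 176 198 pred [306. 188.] [328. 197.]
```

```bash
python3 - <<'E'
from h import *
for n,(x,y,w,hh) in {"scene":(200,260,140,130),"side":(270,160,120,90)}.items():
    p=arm.camera(n);c=p["color"][:,:,::-1].copy();c=cv2.resize(c[y:y+hh,x:x+w],None,fx=5,fy=5,interpolation=cv2.INTER_CUBIC);cv2.imwrite(f"pics/{n}_stack.png",c)
E
```

```text
(no output)
```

View pics/scene_stack.png

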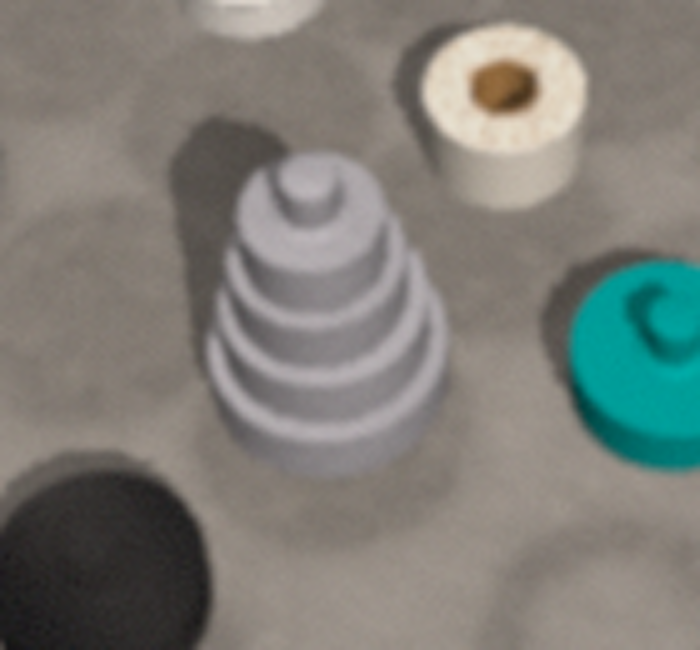

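Turn budget: 90. Plan ~6 calls per plate.

```bash
python3 - <<'E'
from h import *
p=arm.camera("scene")
for uv,z in (((262.4,302),.12),((261.6,296),.142),((265.5,331),.03)): print(back(p,uv,z))
print(back(p,(480,190),0),back(p,(170,305),0),back(p,(145,355),0)); print(arm.tip_reach)
w=arm.camera("wrist");print(w["vfov"],w["cx"],w["cy"],w["hand_eye"])
E
```

```text
[0.45850897 0.29697871 0.12      ]
[0.45774774 0.29894207 0.142     ]
[0.45290659 0.30237807 0.03      ]
[ 0.18756919 -0.39905476  0.        ] [0.68426617 0.33294885 0.        ] [6.47606603e-01 4.55118130e-01 1.11022302e-16]
0.014
65.70646984690485 316.59682465469916 233.7269071916078 [[ 9.49036592e-04 -9.57672939e-01 -2.87856981e-01  7.36991820e-02]
 [ 9.99999547e-01  9.30484027e-04  2.01269358e-04 -3.10838203e-04]
 [ 7.50961059e-05 -2.87857042e-01  9.57673388e-01 -1.63380249e-01]
 [ 0.00000000e+00  0.00000000e+00  0.00000000e+00  1.00000000e+00]]
```

>>> step_hand(ticks={"increments": [[0.085, 0, 0, -0.06, 0], [0.085, 0, 0, -0.12, 0], [0.085, 0.06, -0.04, -0.12, 0], [0.085, 0.12, -0.08, -0.12, 0], [0.085, 0.17, -0.12, -0.12, 0], [0.085, 0.22, -0.15, -0.12, 0], [0.085, 0.27, -0.19, -0.12, 0], [0.085, 0.32, -0.22, -0.12, 0], [0.085, 0.37, -0.26, -0.12, 0], [0.085, 0.43, -0.29, -0.12, 0]]})

```text
clock: 3.55
position: [0.4836, -0.2351, 0.3292]
tool_rot: [0.0, 0.993, 0.119, 0.0]
ft_force: [0.9, -1.3, -1.2]
gripper_width: 0.0849
grasp_force: 0.0
```

```bash
cat >> h.py <<'E'
from scipy.spatial.transform import Rotation
def wrist():
    s=arm.sense(); p=arm.camera("wrist"); q=s["tool_rot"]
    T=np.eye(4); T[:3,:3]=Rotation.from_quat([q[1],q[2],q[3],q[0]]).as_matrix(); T[:3,3]=s["position"]
    M=np.linalg.inv(T@np.array(p["hand_eye"])); p["R"],p["t"]=M[:3,:3],M[:3,3]; p["w"]=1; return p
_proj=proj; _back=back
def proj(p,X):
    if "w" not in p: return _proj(p,X)
    c=np.atleast_2d(X)@p["R"].T+p["t"]; n=np.hypot(c[:,0],c[:,1]); r=np.arctan2(n,c[:,2])*foc(p)/np.maximum(n,1e-9)
    return c[:,:2]*r[:,None]+[p["cx"],p["cy"]]
def back(p,uv,z):
    if "w" not in p: return _back(p,uv,z)
    e=np.array(uv)-[p["cx"],p["cy"]]; a=np.hypot(*e)
    d=p["R"].T@np.r_[e/a*np.sin(a/foc(p)),np.cos(a/foc(p))]; o=-p["R"].T@p["t"]; return o+d*(z-o[2])/d[2]
G={"small":(.612,.124,.042),"medium":(.62,-.162,.049),"large":(.451,-.291,.056),"extra_large":(.464,-.015,.063)}
def moulds(p):
    u={k:proj(p,[*g[:2],.016])[0] for k,g in G.items()}
    for k,g in G.items():
        if not(20<u[k][0]<620 and 20<u[k][1]<460): continue
        for q in G:
            c=[d for d in arm.outline_of(p,"mould_"+q) if np.hypot(*(np.array(d["xy"])-u[k]))<40]
            if c:
                x,v=fit([(p,c[0]["pixels"])],lambda v:[(v[0],v[1],.032,v[2]),(v[0],v[1],0,v[2]-.004)],g); print(k,"as",q,x.round(4),round(v,3),u[k].round())
E
python3 - <<'E'
from h import *
p=wrist(); cv2.imwrite("pics/w0.png",p["color"][:,:,::-1]); moulds(p)
E
```

```text
small as small [0.6104 0.1223 0.0405] 0.976 [94. 46.]
medium as medium [ 0.6202 -0.161   0.0475] 0.986 [286.  67.]
large as large [ 0.4528 -0.2896  0.0553] 0.986 [352. 216.]
extra_large as extra_large [ 0.4646 -0.0162  0.0622] 0.989 [156. 162.]
```

View pics/w0.png

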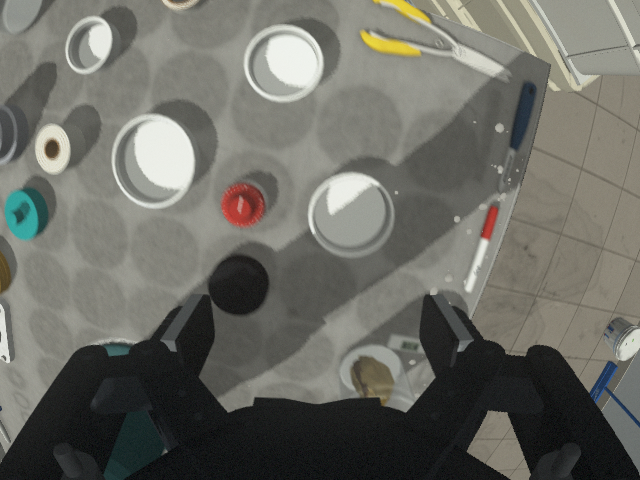

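The wrist view shows all four moulds: small (88,45), medium (284,63), large (351,214) and extra large (155,160). The fitted radii match the given sizes. I'll move over the stack.

>>> step_hand(ticks={"increments": [[0.06, 0.01, -0.06, 0, 0], [0.06, 0.02, -0.12, 0, 0], [0.06, 0.03, -0.18, 0, 0], [0.06, 0.05, -0.24, 0, 0], [0.06, 0.06, -0.3, 0, 0], [0.06, 0.07, -0.36, 0, 0], [0.06, 0.08, -0.42, 0, 0], [0.06, 0.09, -0.48, 0, 0], [0.06, 0.1, -0.524, 0, 0], [0.06, 0.1, -0.524, 0, 0]]})

```text
clock: 5.65
position: [0.4547, 0.2992, 0.3285]
tool_rot: [-0.001, 0.993, 0.122, -0.001]
ft_force: [0.0, -1.8, -0.9]
gripper_width: 0.0601
grasp_force: 0.0
```

```bash
python3 - <<'E'
from h import *
p=wrist(); cv2.imwrite("pics/w1.png",p["color"][:,:,::-1]); moulds(p)
print(proj(p,[[.457,.298,.142],[.457,.298,.12]]))
for d in arm.outline_of(p,"press_small")[:3]+arm.outline_of(p,"press_extra_large")[:3]: print(d["xy"],d["confidence"],d["pixels"].sum())
E
```

```text
small as small [0.6111 0.1263 0.0415] 0.977 [473. 105.]
medium as medium [ 0.6213 -0.1576  0.0476] 0.987 [616. 165.]
extra_large as large [ 0.4649 -0.0125  0.0618] 0.986 [523. 232.]
extra_large as extra_large [ 0.4639 -0.0126  0.0614] 0.985 [523. 232.]
[[319.05566459 200.22831781]
 [318.95525905 195.88229671]]
[320.5, 190.5] 0.68 2425
[613.3, 163.0] 0.19 2385
[323.9, 143.7] 0.92 809
```

View pics/w1.png

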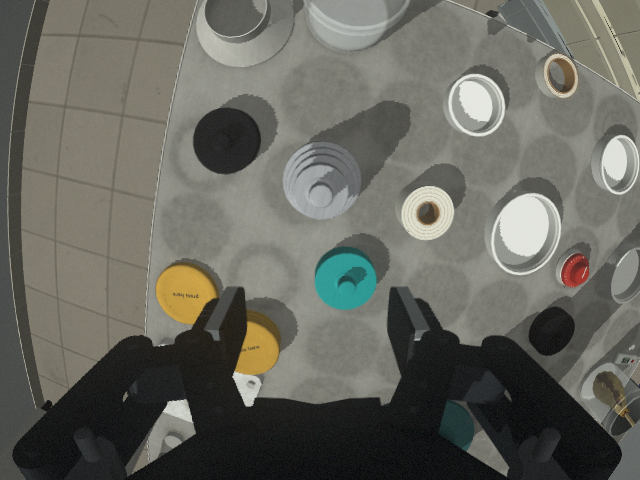

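```bash
python3 - <<'E'
from h import *
p=wrist(); print(arm.sense()["position"])
for q,r,z in (("small",.029,.09),("medium",.036,.06),("large",.043,.03)):
  for d in arm.outline_of(p,"press_"+q):
    if np.hypot(*(np.array(d["xy"])-[320,190]))<30:
        m=d["pixels"];ys,xs=np.nonzero(m);print(q,xs.min(),xs.max(),ys.min(),ys.max(),m.sum())
        f=lambda v:[(v[0],v[1],z+.03,r),(v[0],v[1],z,r)]+([(v[0],v[1],z+.052,.012)] if q=="small" else [])
        if q=="small": print(fit([(p,m)],f,(.457,.298)))
c=cv2.resize(p["color"][130:230,260:380,::-1],None,fx=6,fy=6,interpolation=cv2.INTER_CUBIC)
for z,r,col in((.142,.012,(0,0,255)),(.12,.029,(0,255,0)),(.03,.05,(255,0,0))):
    cv2.polylines(c,[np.int32((proj(p,circ(.457,.298,z,r))-[259.5,129.5])*6)],1,col,1)
cv2.imwrite("pics/w1c.png",c)
E
```

```text
[0.45590228 0.29593157 0.32870665]
small 289 343 163 219 2493
(array([0.46142558, 0.29846616]), np.float64(0.9243604004449388))
medium 287 350 154 206 715
```

View pics/w1c.png

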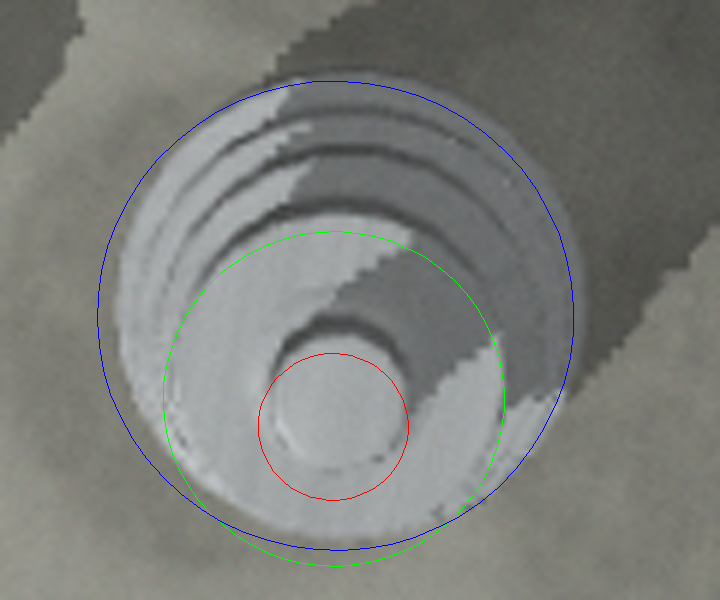

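The overlay shows the knob about 4 px above my model, so the stack is near (0.461, 0.298). The arm had still been settling when that image was taken. I'll compute the remaining step.

```bash
cat >> h.py <<'E'
def delta(x,y,z):
    s=arm.sense(); q=s["tool_rot"]; R=Rotation.from_quat([q[1],q[2],q[3],q[0]]).as_matrix()
    print("pos",np.round(s["position"],4),"tool delta",(R.T@(np.array([x,y,z])-s["position"])).round(4),"x-axis",R[:,0].round(3),"z",R[:,2].round(4))
E
python3 -c "
from h import *
p=wrist();p=wrist();delta(.4605,.298,.2)"
```

```text
pos [0.4559 0.296  0.3287] tool delta [ 0.005  -0.0009  0.1287] x-axis [ 0.972  0.237 -0.   ] z [-2.e-04  1.e-04 -1.e+00]
```

>>> step_hand(ticks={"increments": [[0.06, 0.005, -0.001, 0.06, 0], [0.06, 0.005, -0.001, 0.12, 0], [0.06, 0.005, -0.001, 0.129, 0], [0.06, 0.005, -0.001, 0.129, 0], [0.06, 0.005, -0.001, 0.129, 0]]}, lines="1,2")

```text
clock: 7.32
position: [0.4614, 0.2989, 0.202]
```

```bash
python3 - <<'E'
from h import *
p=wrist(); delta(.4605,.298,.14)
c=cv2.resize(p["color"][130:330,220:420,::-1],None,fx=3,fy=3,interpolation=cv2.INTER_CUBIC)
for z,r,col in((.142,.012,(0,0,255)),(.12,.029,(0,255,0)),(.03,.05,(255,0,0))):
    cv2.polylines(c,[np.int32((proj(p,circ(.4605,.298,z,r))-[219.5,129.5])*3)],1,col,1)
cv2.imwrite("pics/w2c.png",c)
E
```

```text
pos [0.4614 0.2987 0.2018] tool delta [-0.0012  0.0006  0.0618] x-axis [0.972 0.236 0.003] z [ 0.0026  0.0013 -1.    ]
```

View pics/w2c.png

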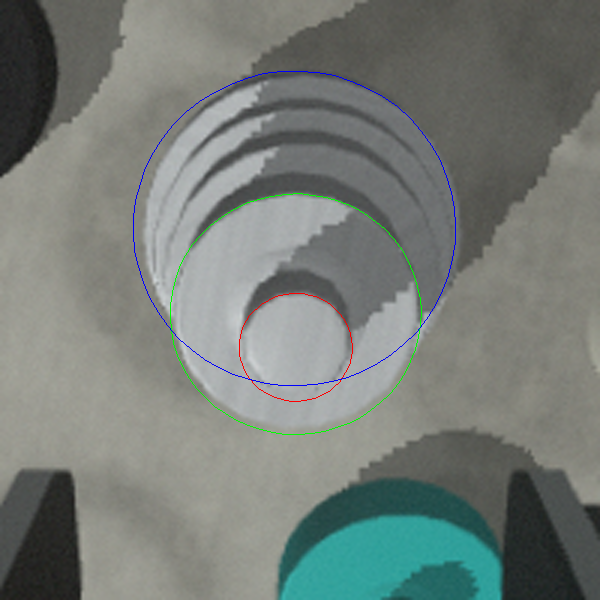

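The model overlays the stack to about 1 mm, with the knob centred near (298,342) in the crop. I'll descend and grip.

>>> step_hand(ticks={"increments": [[0.06, 0, 0.001, 0.04, 0], [0.06, 0, 0.001, 0.055, 0], [0.06, 0, 0.001, 0.062, 0], [0.06, 0, 0.001, 0.062, 0], [0.02, 0, 0.001, 0.062, 0], [0.01, 0, 0.001, 0.062, 0], [0.01, 0, 0.001, 0.062, 0], [0.01, 0, 0.001, 0.062, 0], [0.01, 0, 0.001, 0.062, 0]]}, squeeze=60)

```text
clock: 8.5
position: [0.4608, 0.2972, 0.1377]
tool_rot: [-0.0, 0.993, 0.119, -0.0]
ft_force: [-0.5, 0.1, -0.5]
gripper_width: 0.01
grasp_force: 0.0
```

```bash
python3 - <<'E'
from h import *
p=arm.camera("side");w=wrist()
a=cv2.resize(p["color"][130:250,250:400,::-1],(600,480)); b=w["color"][200:480,150:480,::-1]
cv2.imwrite("pics/g.png",np.hstack([a,cv2.resize(b,(200*1,480))])); cv2.imwrite("pics/g.png",a); cv2.imwrite("pics/gw.png",cv2.resize(b,(660,560)))
E
```

```text
(no output)
```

View pics/g.png

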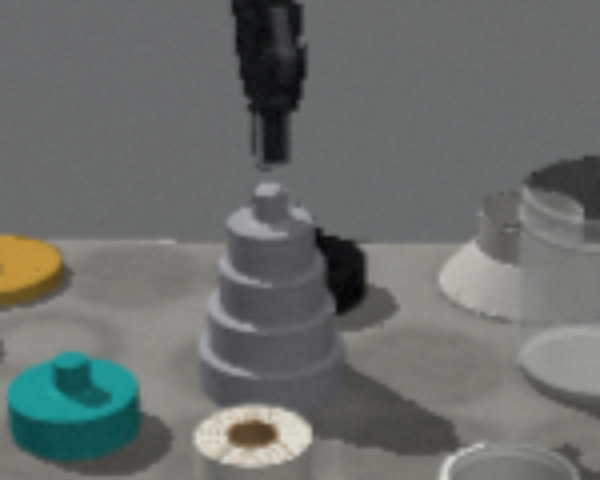

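View pics/gw.png

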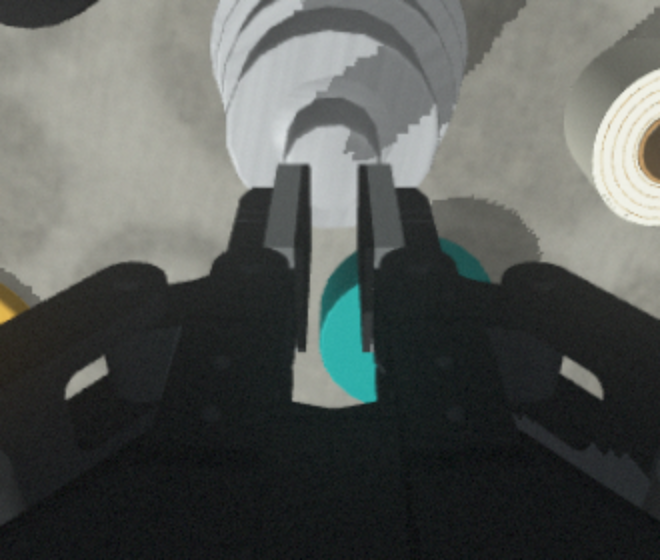

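```bash
python3 - <<'E'
from h import *
s=arm.sense();t=np.array(s["position"]);print(t,s["gripper_width"])
w=wrist()
for n,p,o,k in (("side",arm.camera("side"),(250,130),4),("wrist",w,(150,200),2)):
    for dz in (0,-.014,.005,.03): print(n,dz,((proj(p,t+[0,0,dz])[0]-o)*k).round())
    print("knob top",((proj(p,[.461,.298,.142])[0]-o)*k).round())
E
```

```text
[0.46072377 0.29717277 0.13770649] 0.010012743240478735
side 0 [269. 195.]
side -0.014 [269. 215.]
side 0.005 [269. 188.]
side 0.03 [268. 152.]
knob top [269. 189.]
wrist 0 [334. 165.]
wrist -0.014 [334. 143.]
wrist 0.005 [334. 174.]
wrist 0.03 [334. 226.]
knob top [331. 171.]
```

Both pictures show the closed fingertips about 20 mm above the knob top. The side crop has the tip at row 165, where 215 was expected, so the tips really sit about 20 mm behind the TCP. The stack is where I computed it. I'll open and go lower in small steps, watching the force.

>>> step_hand(ticks={"increments": [[0.05, 0, 0, 0, 0], [0.05, 0, 0, 0, 0], [0.05, 0, 0, 0, 0], [0.05, 0, 0, 0.007, 0], [0.05, 0, 0, 0.014, 0], [0.05, 0, 0, 0.014, 0]]})

```text
clock: 9.45
position: [0.4604, 0.2969, 0.1229]
tool_rot: [0.0, 0.993, 0.119, -0.001]
ft_force: [-0.3, 0.5, 0.0]
gripper_width: 0.0501
grasp_force: 0.0
```

>>> step_hand(ticks={"increments": [[0.05, 0, 0, 0.005, 0], [0.05, 0, 0, 0.01, 0], [0.05, 0, 0, 0.01, 0]]})

```text
clock: 9.82
position: [0.4605, 0.297, 0.1133]
tool_rot: [0.0, 0.993, 0.119, -0.0]
ft_force: [-1.0, 0.7, 0.5]
gripper_width: 0.0502
grasp_force: 0.0
```

```bash
python3 - <<'E'
from h import *
p=arm.camera("side");w=wrist()
a=cv2.resize(p["color"][140:220,270:370,::-1],(400,320)); b=w["color"][200:360,215:415,::-1]
cv2.imwrite("pics/g2.png",np.hstack([a,cv2.resize(b,(400,320))]))
E
```

```text
(no output)
```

View pics/g2.png

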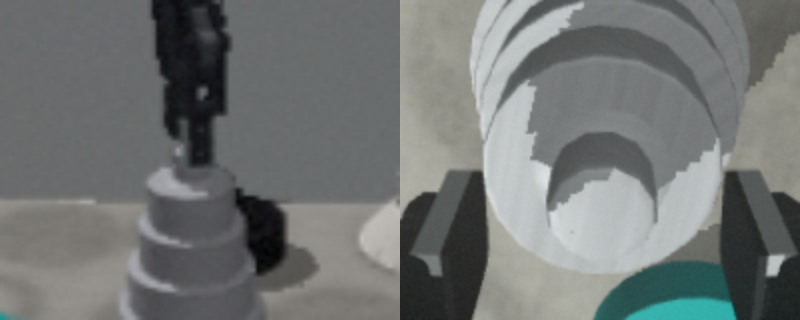

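Tips now straddle the knob just below its top, with no contact: the gap spans columns 490–722 and the knob is at 602. I'll go 7 mm lower and close.

>>> step_hand(ticks={"increments": [[0.05, 0, 0, 0.007, 0], [0.05, 0, 0, 0.007, 0], [0.03, 0, 0, 0.007, 0], [0.01, 0, 0, 0.007, 0], [0.01, 0, 0, 0.007, 0], [0.01, 0, 0, 0.007, 0]]}, squeeze=60)

```text
clock: 10.68
position: [0.4608, 0.2974, 0.107]
tool_rot: [-0.0, 0.993, 0.119, 0.0]
ft_force: [-1.5, 0.4, 6.6]
gripper_width: 0.0217
grasp_force: 58.6
```

```bash
python3 - <<'E'
from h import *
p=arm.camera("side");w=wrist()
a=cv2.resize(p["color"][140:220,270:370,::-1],(400,320)); b=w["color"][200:360,215:415,::-1]
cv2.imwrite("pics/g3.png",np.hstack([a,cv2.resize(b,(400,320))]))
E
```

```text
(no output)
```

View pics/g3.png

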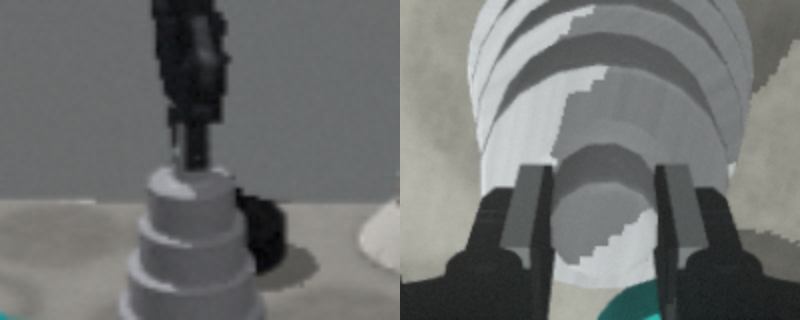

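Gripped at 58 N with a width of 22 mm. I'll lift, then re-measure the moulds while settled.

>>> step_hand(ticks={"increments": [[0.01, 0, 0, -0.01, 0], [0.01, 0, 0, -0.02, 0], [0.01, 0, 0, -0.03, 0], [0.01, 0, 0, -0.06, 0], [0.01, 0, 0, -0.1, 0], [0.01, 0, 0, -0.1, 0], [0.01, 0, 0, -0.1, 0], [0.01, 0, 0, -0.1, 0]]})

```text
clock: 11.78
position: [0.4604, 0.2968, 0.2059]
tool_rot: [0.0, 0.993, 0.119, -0.001]
ft_force: [0.1, 0.4, -2.0]
gripper_width: 0.0214
grasp_force: 59.1
```

```bash
python3 - <<'E'
from h import *
p=wrist(); print("wrist",arm.sense()["position"]); moulds(p); cv2.imwrite("pics/w3.png",p["color"][:,:,::-1])
for n in("scene","side"): print(n); moulds(arm.camera(n))
print(proj(p,arm.sense()["position"]+np.array([0,0,-.017])), [ (d["xy"],d["pixels"].sum()) for d in arm.outline_of(p,"press_small")])
E
```

```text
wrist [0.46035376 0.29690004 0.20588914]
small as small [0.6108 0.1264 0.041 ] 0.985 [515. 104.]
extra_large as extra_large [ 0.4648 -0.0116  0.0614] 0.983 [567. 263.]
scene
small as small [0.5511 0.1747 0.0358] 0.761 [249. 251.]
medium as medium [ 0.6207 -0.163   0.0474] 0.984 [304. 183.]
large as medium [ 0.4508 -0.2913  0.0547] 0.974 [379. 177.]
large as large [ 0.4521 -0.2926  0.0539] 0.979 [379. 177.]
extra_large as extra_large [ 0.4634 -0.0154  0.061 ] 0.979 [330. 237.]
side
small as small [0.6116 0.1257 0.0402] 0.968 [377. 255.]
large as large [ 0.4512 -0.2893  0.0551] 0.984 [296. 389.]
extra_large as extra_large [ 0.4628 -0.0132  0.0621] 0.98 [313. 289.]
[[316.65290261 269.12544453]] [([316.8, 270.2], np.int64(9827))]
```

View pics/w3.png

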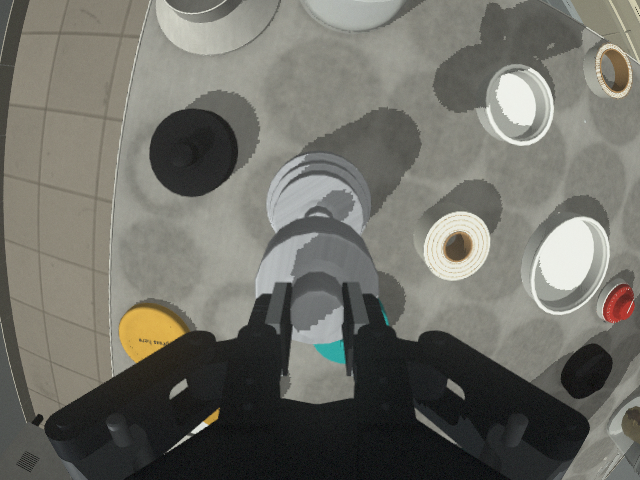

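The plate is held square at (317,270), and the mould estimates agree across cameras. I'll carry it to the small mould.

>>> step_hand(ticks={"increments": [[0.01, 0.025, 0.05, 0.02, 0], [0.01, 0.05, 0.1, 0.04, 0], [0.01, 0.075, 0.15, 0.06, 0], [0.01, 0.1, 0.19, 0.086, 0], [0.01, 0.106, 0.202, 0.086, 0], [0.01, 0.106, 0.202, 0.086, 0], [0.01, 0.106, 0.202, 0.086, 0], [0.01, 0.106, 0.202, 0.086, 0]]})

```text
clock: 14.98
position: [0.6111, 0.1272, 0.1214]
tool_rot: [-0.0, 0.993, 0.12, 0.0]
ft_force: [0.1, -0.3, -1.7]
gripper_width: 0.0212
grasp_force: 59.2
```

```bash
python3 - <<'E'
from h import *
w=wrist()
delta(.611,.126,.022)
c=arm.outline_of(w,"mould_small"); print([(d["xy"],d["pixels"].sum(),d["confidence"]) for d in c],proj(w,[.611,.126,.032]))
b=w["color"][:,:,::-1].copy()
cv2.polylines(b,[np.int32(proj(w,circ(.611,.126,.032,.042)))],1,(0,0,255),1);cv2.polylines(b,[np.int32(proj(w,circ(.611,.126,.032,.035)))],1,(0,255,0),1)
t=arm.sense()["position"];cv2.polylines(b,[np.int32(proj(w,circ(t[0],t[1],t[2]-.017,.029)))],1,(255,0,0),1)
cv2.imwrite("pics/w4.png",cv2.resize(b[120:420,180:460],None,fx=2,fy=2))
E
```

```text
pos [0.6112 0.1269 0.1213] tool delta [-0.0005  0.0008  0.0993] x-axis [0.971 0.238 0.001] z [ 7.e-04  1.e-04 -1.e+00]
[([323.2, 206.3], np.int64(5235), 0.72)] [[318.55718417 231.28359873]]
```

View pics/w4.png

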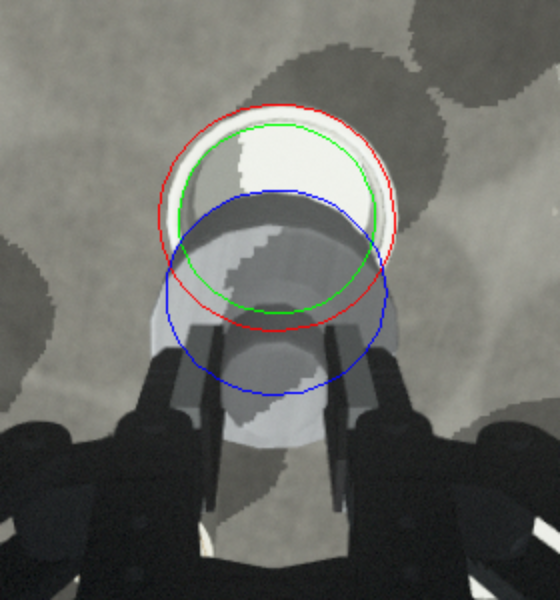

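The red rim prediction overlays the mould with about 1 mm of sideways bias, and the plate sits as modelled. I'll correct dy by 1.5 mm and lower, gently near the floor.

>>> step_hand(ticks={"increments": [[0.01, -0.0005, 0.0015, 0.04, 0], [0.01, -0.0005, 0.0015, 0.07, 0], [0.01, -0.0005, 0.0015, 0.08, 0], [0.01, -0.0005, 0.0015, 0.088, 0], [0.01, -0.0005, 0.0015, 0.093, 0], [0.01, -0.0005, 0.0015, 0.096, 0], [0.01, -0.0005, 0.0015, 0.0975, 0], [0.01, -0.0005, 0.0015, 0.0975, 0]]})

```text
clock: 16.08
position: [0.6115, 0.1244, 0.0234]
tool_rot: [-0.0, 0.993, 0.119, 0.0]
ft_force: [0.1, 0.0, -2.2]
gripper_width: 0.0212
grasp_force: 59.2
```

>>> step_hand(ticks={"increments": [[0.01, 0, 0, 0.001, 0], [0.01, 0, 0, 0.001, 0]]})

```text
clock: 16.32
position: [0.6114, 0.1244, 0.0222]
tool_rot: [-0.0, 0.993, 0.119, -0.0]
ft_force: [0.3, -1.0, -1.9]
gripper_width: 0.0212
grasp_force: 59.2
```

>>> step_hand(ticks={"increments": [[0.01, 0, -0.001, 0.0005, 0], [0.01, 0, -0.001, 0.001, 0]]}, only="pos|ft")

```text
position: [0.6115, 0.1249, 0.022]
ft_force: [-5.9, -4.1, 16.6]
```

>>> step_hand(ticks={"increments": [[0.01, 0, 0, 0.001, 0], [0.01, 0, 0, 0.001, 0]]}, only="pos|ft")

```text
position: [0.6116, 0.1249, 0.0219]
ft_force: [-10.3, -6.9, 27.9]
```

Contact came at TCP 0.022, exactly as predicted. I'll relieve the press, release and rise.

>>> step_hand(ticks={"increments": [[0.01, 0, 0, -0.0015, 0], [0.01, 0, 0, -0.0015, 0], [0.03, 0, 0, -0.0015, 0], [0.05, 0, 0, -0.0015, 0], [0.05, 0, 0, -0.0015, 0], [0.05, 0, 0, -0.02, 0], [0.05, 0, 0, -0.06, 0], [0.05, 0, 0, -0.12, 0], [0.05, 0, 0, -0.18, 0], [0.05, 0, 0, -0.18, 0]]})

```text
clock: 18.08
position: [0.6131, 0.1263, 0.2064]
tool_rot: [-0.0, 0.993, 0.119, 0.004]
ft_force: [-1.1, -0.6, -0.9]
gripper_width: 0.0498
grasp_force: 0.0
```

>>> step_hand(ticks={"increments": [[0.05, 0, 0, 0, 0], [0.05, 0, 0, 0, 0]]}, only="pos")

```text
position: [0.6106, 0.1252, 0.1995]
```

```bash
python3 - <<'E'
from h import *
w=wrist();delta(.461,.298,.14); moulds(w)
def pf(p,q,g,z,r):
    for d in arm.outline_of(p,"press_"+q):
        u=proj(p,[*g,z+.03])[0]
        if np.hypot(*(np.array(d["xy"])-u))<40:
            print(q,fit([(p,d["pixels"])],lambda v:[(v[0],v[1],z+.03,r),(v[0],v[1],z+(.027 if z<.02 else 0),r),(v[0],v[1],z+.052,.011)],g),d["confidence"])
pf(w,"small",(.6115,.1255),.005,.029)
for n in("scene","side"): print(n);p=arm.camera(n);pf(p,"small",(.6115,.1255),.005,.029);moulds(p) if n=="scene" else 0
E
```

```text
pos [0.6107 0.1252 0.1993] tool delta [-0.1044 -0.2033  0.0596] x-axis [ 0.972  0.237 -0.002] z [-1.6e-03 -1.0e-04 -1.0e+00]
small as small [0.6121 0.1245 0.0413] 0.48 [318. 202.]
medium as small [ 0.6224 -0.1575  0.0473] 0.978 [558. 257.]
medium as medium [ 0.6221 -0.158   0.0479] 0.979 [558. 257.]
large as large [ 0.4667 -0.2898  0.0437] 0.796 [568. 380.]
extra_large as extra_large [ 0.4681 -0.011   0.0607] 0.3 [405. 354.]
small (array([0.61368162, 0.12659943]), np.float64(0.9559975889089813)) 0.92
scene
small as small [0.6114 0.1219 0.0421] 0.561 [249. 251.]
medium as medium [ 0.6213 -0.1631  0.0471] 0.991 [304. 183.]
large as large [ 0.4515 -0.2927  0.0546] 0.971 [379. 177.]
extra_large as extra_large [ 0.4632 -0.0169  0.0609] 0.983 [330. 237.]
side
small (array([0.61103388, 0.11694617]), np.float64(0.8951612903225806)) 0.93
```

Released cleanly with no load left on the tool. Next is the medium plate.

```bash
python3 -c "
from h import *
w=wrist();cv2.imwrite('pics/w5.png',w['color'][:,:,::-1])"
```

>>> step_hand(ticks={"increments": [[0.05, -0.026, -0.05, 0.01, 0], [0.05, -0.052, -0.1, 0.02, 0], [0.05, -0.078, -0.15, 0.03, 0], [0.05, -0.104, -0.203, 0.04, 0], [0.05, -0.104, -0.203, 0.05, 0], [0.05, -0.104, -0.203, 0.06, 0], [0.05, -0.104, -0.203, 0.06, 0], [0.05, -0.104, -0.203, 0.06, 0]]}, only="pos")

```text
position: [0.4627, 0.2974, 0.1403]
```

```bash
python3 - <<'E'
from h import *
w=wrist();delta(.461,.298,.078)
for d in arm.outline_of(w,"press_medium")[:2]:
    print(fit([(w,d["pixels"])],lambda v:[(v[0],v[1],.09,.036),(v[0],v[1],.06,.036),(v[0],v[1],.112,.011)],(.461,.298)),d["confidence"])
E
```

```text
pos [0.4627 0.2976 0.1405] tool delta [-0.0016 -0.0008  0.0625] x-axis [0.972 0.235 0.   ] z [ 3.e-04  3.e-04 -1.e+00]
(array([0.46156862, 0.29590782]), np.float64(0.9404123898628395)) 0.69
(array([0.48358187, 0.30097191]), np.float64(0.14228095769329788)) 0.63
```

>>> step_hand(ticks={"increments": [[0.05, -0.001, -0.0005, 0.03, 0], [0.05, -0.001, -0.0005, 0.05, 0], [0.05, -0.001, -0.0005, 0.059, 0], [0.05, -0.001, -0.0005, 0.062, 0], [0.05, -0.001, -0.0005, 0.062, 0], [0.03, -0.001, -0.0005, 0.062, 0], [0.01, -0.001, -0.0005, 0.062, 0], [0.01, -0.001, -0.0005, 0.062, 0], [0.01, -0.001, -0.0005, 0.062, 0]]}, squeeze=60)

```text
clock: 22.5
position: [0.4613, 0.2983, 0.079]
tool_rot: [0.0, 0.993, 0.119, 0.0]
ft_force: [-3.0, -1.7, 9.2]
gripper_width: 0.0209
grasp_force: 58.3
```

>>> step_hand(ticks={"increments": [[0.01, 0, 0, -0.01, 0], [0.01, 0, 0, -0.02, 0], [0.01, 0, 0, -0.03, 0], [0.01, 0, 0, -0.06, 0], [0.01, 0, 0, -0.08, 0], [0.01, 0, 0, -0.08, 0], [0.01, 0, 0, -0.08, 0]]})

```text
clock: 23.38
position: [0.4608, 0.2978, 0.1575]
tool_rot: [0.0, 0.993, 0.119, -0.0]
ft_force: [0.3, -0.2, -3.2]
gripper_width: 0.0207
grasp_force: 59.1
```

```bash
python3 - <<'E'
from h import *
w=wrist();delta(.4515,-.290,.12);delta(.6205,-.161,.12)
E
```

```text
pos [0.4606 0.2978 0.1573] tool delta [-0.1478  0.569   0.0377] x-axis [ 0.972  0.236 -0.001] z [-1.1e-03 -6.0e-04 -1.0e+00]
pos [0.4606 0.2978 0.1573] tool delta [0.0469 0.4836 0.0374] x-axis [ 0.972  0.236 -0.001] z [-1.1e-03 -6.0e-04 -1.0e+00]
```

>>> step_hand(ticks={"increments": [[0.01, 0.005, 0.055, 0, 0], [0.01, 0.01, 0.11, 0, 0], [0.01, 0.016, 0.165, 0, 0], [0.01, 0.021, 0.22, 0, 0], [0.01, 0.026, 0.275, 0, 0], [0.01, 0.032, 0.33, 0, 0], [0.01, 0.037, 0.385, 0.01, 0], [0.01, 0.042, 0.44, 0.02, 0], [0.01, 0.047, 0.484, 0.03, 0], [0.01, 0.047, 0.484, 0.037, 0]]}, only="pos")

```text
position: [0.6207, -0.1649, 0.1188]
```

>>> step_hand(ticks={"increments": [[0.01, 0, 0, 0, 0], [0.01, 0, 0, 0, 0], [0.01, 0, 0, 0, 0]]}, only="pos|grasp")

```text
position: [0.6213, -0.1601, 0.1216]
grasp_force: 59.3
```

```bash
python3 - <<'E'
from h import *
w=wrist();delta(.6205,-.161,.023)
def rim(w,k,g,h=.032):
    # visible upper outline: fit only by the part of the mask above (image) the plate
    for d in arm.outline_of(w,"mould_"+k)[:2]:
        m=d["pixels"];ys,xs=np.nonzero(m);u=proj(w,circ(*g[:2],h,g[2]))
        print(k,"rim seen: cols",xs.min(),xs.max(),"toprow",ys.min(),"pred cols",u.min(0).round(1),u.max(0).round(1),d["confidence"])
rim(w,"medium",(.6205,-.161,.049))
cv2.imwrite("pics/w6.png",w["color"][:,:,::-1])
# bright rim extent by colour
g=cv2.cvtColor(w["color"],cv2.COLOR_RGB2GRAY);u=proj(w,circ(.6205,-.161,.032,.049));r=int(proj(w,[.6205,-.161,.032])[0][1]);
for row in (int(u[:,1].min())+25,r-15,r): print(row,np.nonzero(g[row,180:460]>175)[0][[0,-1]]+180 if (g[row,180:460]>175).any() else None)
ur=[(row,[round(float(v),1) for v in sorted(u[np.argsort(abs(u[:,1]-row))[:2],0])]) for row in (int(u[:,1].min())+25,r-15,r)];print(ur)
E
```

```text
pos [ 0.6213 -0.1604  0.1216] tool delta [-0.0009  0.0004  0.0986] x-axis [0.971 0.237 0.   ] z [ 4.e-04 -2.e-04 -1.e+00]
medium rim seen: cols 251 384 toprow 161 pred cols [249.6 162.8] [386.2 294.2] 0.79
187 [265 459]
216 [252 383]
231 [251 384]
[(187, [266.0, 372.4]), (216, [250.4, 384.7]), (231, [249.6, 386.2])]
```

>>> step_hand(ticks={"increments": [[0.01, 0, 0.0005, 0.04, 0], [0.01, 0, 0.0005, 0.07, 0], [0.01, 0, 0.0005, 0.08, 0], [0.01, 0, 0.0005, 0.088, 0], [0.01, 0, 0.0005, 0.093, 0], [0.01, 0, 0.0005, 0.096, 0], [0.01, 0, 0.0005, 0.0965, 0], [0.01, 0, 0.0005, 0.0965, 0]]}, only="pos|ft")

```text
position: [0.6214, -0.1614, 0.025]
ft_force: [-0.6, -0.2, -2.9]
```

>>> step_hand(ticks={"increments": [[0.01, 0, 0, 0.0005, 0], [0.01, 0, 0, 0.001, 0], [0.01, 0, 0, 0.001, 0]]}, only="pos|ft")

```text
position: [0.6213, -0.1614, 0.0241]
ft_force: [-2.8, 0.4, 5.1]
```

>>> step_hand(ticks={"increments": [[0.01, 0, 0, 0.0005, 0], [0.01, 0, 0, 0.0005, 0]]}, only="pos|ft")

```text
position: [0.6214, -0.1614, 0.024]
ft_force: [-5.5, 1.1, 12.9]
```

>>> step_hand(ticks={"increments": [[0.01, 0, 0, -0.0008, 0], [0.01, 0, 0, -0.0008, 0], [0.03, 0, 0, -0.0008, 0], [0.05, 0, 0, -0.0008, 0], [0.05, 0, 0, -0.0008, 0], [0.05, 0, 0, -0.02, 0], [0.05, 0, 0, -0.06, 0], [0.05, 0, 0, -0.12, 0], [0.05, 0, 0, -0.15, 0], [0.05, 0, 0, -0.15, 0]]}, only="pos|ft|width")

```text
position: [0.6226, -0.1615, 0.1771]
ft_force: [0.1, -0.6, -1.2]
gripper_width: 0.0501
```

>>> step_hand(ticks={"increments": [[0.05, 0, 0, 0, 0], [0.05, 0, 0, 0, 0]]}, only="pos")

```text
position: [0.6208, -0.1613, 0.1724]
```

```bash
python3 - <<'E'
from h import *
w=wrist();delta(.461,.298,.11);moulds(w);cv2.imwrite("pics/w7.png",w["color"][:,:,::-1])
for d in arm.outline_of(w,"press_medium")[:1]:
    print(fit([(w,d["pixels"])],lambda v:[(v[0],v[1],.035,.036),(v[0],v[1],.032,.036),(v[0],v[1],.057,.011)],(.6213,-.1614)),d["confidence"])
E
```

```text
pos [ 0.6208 -0.1613  0.1723] tool delta [-0.0465 -0.484   0.0628] x-axis [ 0.972  0.237 -0.001] z [-1.4e-03  6.0e-04 -1.0e+00]
small as small [0.612  0.1218 0.0409] 0.473 [ 48. 158.]
large as large [ 0.4592 -0.2554  0.0234] 0.837 [394. 383.]
extra_large as extra_large [ 0.4736 -0.013   0.0556] 0.778 [149. 319.]
(array([ 0.62236868, -0.16026057]), np.float64(0.963265306122449)) 0.66
```

>>> step_hand(ticks={"increments": [[0.05, -0.005, -0.055, 0, 0], [0.05, -0.01, -0.11, 0, 0], [0.05, -0.016, -0.165, 0, 0], [0.05, -0.021, -0.22, 0, 0], [0.05, -0.026, -0.275, 0.01, 0], [0.05, -0.032, -0.33, 0.02, 0], [0.05, -0.037, -0.385, 0.03, 0], [0.05, -0.042, -0.44, 0.04, 0], [0.05, -0.0465, -0.484, 0.05, 0], [0.05, -0.0465, -0.484, 0.062, 0]]}, only="pos")

```text
position: [0.4599, 0.3014, 0.1112]
```

>>> step_hand(ticks={"increments": [[0.05, 0, 0, 0, 0], [0.05, 0, 0, 0, 0], [0.05, 0, 0, 0, 0]]}, only="pos")

```text
position: [0.4623, 0.2971, 0.1117]
```

```bash
python3 - <<'E'
from h import *
w=wrist();delta(.461,.298,.049)
for d in arm.outline_of(w,"press_large")[:4]:
    if abs(d["xy"][0]-320)<60: print(d["xy"],fit([(w,d["pixels"])],lambda v:[(v[0],v[1],.06,.043),(v[0],v[1],.03,.043),(v[0],v[1],.082,.011)],(.461,.298)),d["confidence"])
E
```

```text
pos [0.4622 0.2973 0.1116] tool delta [-0.001  -0.0009  0.0626] x-axis [0.972 0.235 0.001] z [ 6.e-04  2.e-04 -1.e+00]
[318.4, 241.6] (array([0.46058317, 0.29543584]), np.float64(0.9564784714389969)) 0.77
[347.4, 369.2] (array([0.461, 0.298]), np.float64(0.0)) 0.68
```

>>> step_hand(ticks={"increments": [[0.05, -0.001, -0.0005, 0.03, 0], [0.05, -0.001, -0.0005, 0.05, 0], [0.05, -0.001, -0.0005, 0.059, 0], [0.05, -0.001, -0.0005, 0.062, 0], [0.05, -0.001, -0.0005, 0.062, 0], [0.03, -0.001, -0.0005, 0.062, 0], [0.01, -0.001, -0.0005, 0.062, 0], [0.01, -0.001, -0.0005, 0.062, 0], [0.01, -0.001, -0.0005, 0.062, 0]]}, squeeze=60)

```text
clock: 32.02
position: [0.4609, 0.2981, 0.05]
tool_rot: [0.0, 0.993, 0.119, 0.0]
ft_force: [-2.2, -4.3, 10.6]
gripper_width: 0.0208
grasp_force: 58.3
```

>>> step_hand(ticks={"increments": [[0.01, 0, 0, -0.01, 0], [0.01, 0, 0, -0.02, 0], [0.01, 0, 0, -0.03, 0], [0.01, 0, 0, -0.06, 0], [0.01, 0, 0, -0.09, 0], [0.01, 0, 0, -0.1, 0], [0.01, 0, 0, -0.1, 0]]})

```text
clock: 32.9
position: [0.4607, 0.298, 0.1493]
tool_rot: [-0.0, 0.993, 0.119, 0.0]
ft_force: [-0.5, -0.0, -3.5]
gripper_width: 0.0209
grasp_force: 59.2
```

```bash
python3 - <<'E'
from h import *
w=wrist();delta(.4515,-.290,.12)
E
```

```text
pos [0.4604 0.2977 0.1486] tool delta [-0.1474  0.569   0.0288] x-axis [ 0.972  0.236 -0.001] z [-4.e-04 -4.e-04 -1.e+00]
```

>>> step_hand(ticks={"increments": [[0.01, -0.015, 0.058, 0, 0], [0.01, -0.03, 0.116, 0, 0], [0.01, -0.045, 0.174, 0, 0], [0.01, -0.06, 0.232, 0, 0], [0.01, -0.075, 0.29, 0, 0], [0.01, -0.09, 0.348, 0, 0], [0.01, -0.105, 0.406, 0, 0], [0.01, -0.12, 0.464, 0.01, 0], [0.01, -0.135, 0.522, 0.02, 0], [0.01, -0.147, 0.569, 0.029, 0]]}, only="pos")

```text
position: [0.4511, -0.2917, 0.1185]
```

>>> step_hand(ticks={"increments": [[0.01, 0, 0, 0, 0], [0.01, 0, 0, 0, 0], [0.01, 0, 0, 0, 0], [0.01, 0, 0, 0, 0]]}, only="pos|grasp")

```text
position: [0.4525, -0.2888, 0.1203]
grasp_force: 59.6
```

```bash
python3 - <<'E'
from h import *
w=wrist();delta(.4515,-.290,.025)
for g in ((.4515,-.290,.056),(.4515,-.290,.0547)):
  u=proj(w,circ(*g[:2],.032,g[2]));print("pred",u.min(0).round(1),u.max(0).round(1))
for d in arm.outline_of(w,"mould_large")[:2]:
    ys,xs=np.nonzero(d["pixels"]);print(xs.min(),xs.max(),ys.min(),d["confidence"])
E
```

```text
pos [ 0.4525 -0.289   0.1203] tool delta [-0.0012  0.0007  0.0953] x-axis [0.971 0.238 0.   ] z [ 1.e-04 -2.e-04 -1.e+00]
pred [240.1 153.2] [396.4 303.5]
pred [241.9 155.1] [394.7 302. ]
242 396 153 0.84
```

>>> step_hand(ticks={"increments": [[0.01, -0.0005, 0.001, 0.04, 0], [0.01, -0.0005, 0.001, 0.065, 0], [0.01, -0.0005, 0.001, 0.077, 0], [0.01, -0.0005, 0.001, 0.085, 0], [0.01, -0.0005, 0.001, 0.09, 0], [0.01, -0.0005, 0.001, 0.093, 0], [0.01, -0.0005, 0.001, 0.0935, 0], [0.01, -0.0005, 0.001, 0.0935, 0]]}, only="pos|ft")

```text
position: [0.4521, -0.2907, 0.0269]
ft_force: [-0.2, -0.5, -4.3]
```

>>> step_hand(ticks={"increments": [[0.01, 0, 0, 0.0005, 0], [0.01, 0, 0, 0.001, 0], [0.01, 0, 0, 0.001, 0]]}, only="pos|ft")

```text
position: [0.452, -0.2906, 0.0257]
ft_force: [-0.7, -0.4, -3.7]
```

>>> step_hand(ticks={"increments": [[0.01, 0, 0, 0.0005, 0], [0.01, 0, 0, 0.0005, 0]]}, only="pos|ft")

```text
position: [0.452, -0.2906, 0.0252]
ft_force: [0.1, -0.1, -2.7]
```

>>> step_hand(ticks={"increments": [[0.01, 0, 0, 0.0005, 0], [0.01, 0, 0, 0.0005, 0]]}, only="pos|ft")

```text
position: [0.452, -0.2906, 0.025]
ft_force: [-3.7, 2.3, 6.7]
```

Seated. I'll release and rise, then go back for the last plate.

>>> step_hand(ticks={"increments": [[0.01, 0, 0, -0.0003, 0], [0.01, 0, 0, -0.0003, 0], [0.03, 0, 0, -0.0003, 0], [0.05, 0, 0, -0.0003, 0], [0.05, 0, 0, -0.0003, 0], [0.05, 0, 0, -0.02, 0], [0.05, 0, 0, -0.06, 0], [0.05, 0, 0, -0.11, 0], [0.05, 0, 0, -0.14, 0], [0.05, 0, 0, -0.14, 0]]}, only="pos|ft|width")

```text
position: [0.4531, -0.2912, 0.1681]
ft_force: [0.2, -0.1, -0.6]
gripper_width: 0.05
```

>>> step_hand(ticks={"increments": [[0.05, 0, 0, 0, 0], [0.05, 0, 0, 0, 0]]}, only="pos")

```text
position: [0.4516, -0.2903, 0.1641]
```

```bash
python3 - <<'E'
from h import *
w=wrist();delta(.461,.298,.08);cv2.imwrite("pics/w8.png",w["color"][:,:,::-1])
for d in arm.outline_of(w,"press_large")[:2]:
    if abs(d["xy"][0]-320)<60: print(fit([(w,d["pixels"])],lambda v:[(v[0],v[1],.035,.043),(v[0],v[1],.032,.043),(v[0],v[1],.057,.011)],(.452,-.2906)),d["confidence"])
E
```

```text
pos [ 0.4517 -0.2903  0.164 ] tool delta [ 0.1484 -0.5693  0.0846] x-axis [ 0.972  0.237 -0.001] z [-0.0011  0.001  -1.    ]
(array([ 0.45238539, -0.28990553]), np.float64(0.9735106998264893)) 0.97
```

>>> step_hand(ticks={"increments": [[0.05, 0.015, -0.058, 0, 0], [0.05, 0.03, -0.116, 0, 0], [0.05, 0.045, -0.174, 0, 0], [0.05, 0.06, -0.232, 0, 0], [0.05, 0.075, -0.29, 0, 0], [0.05, 0.09, -0.348, 0.01, 0], [0.05, 0.105, -0.406, 0.03, 0], [0.05, 0.12, -0.464, 0.05, 0], [0.05, 0.135, -0.522, 0.07, 0], [0.05, 0.148, -0.569, 0.084, 0]]}, only="pos")

```text
position: [0.4604, 0.2994, 0.0793]
```

>>> step_hand(ticks={"increments": [[0.05, 0, 0, 0, 0], [0.05, 0, 0, 0, 0], [0.05, 0, 0, 0, 0], [0.05, 0, 0, 0, 0]]}, only="pos")

```text
position: [0.4617, 0.2963, 0.081]
```

```bash
python3 - <<'E'
from h import *
w=wrist();delta(.461,.298,.020)
for d in arm.outline_of(w,"press_extra_large")[:4]:
    if abs(d["xy"][0]-320)<60: print(d["xy"],fit([(w,d["pixels"])],lambda v:[(v[0],v[1],.03,.05),(v[0],v[1],.0,.05),(v[0],v[1],.052,.011)],(.461,.298)),d["confidence"])
E
```

```text
pos [0.4617 0.2965 0.081 ] tool delta [-0.0003 -0.0017  0.061 ] x-axis [0.972 0.235 0.001] z [ 5.e-04 -0.e+00 -1.e+00]
[319.4, 242.2] (array([0.45977098, 0.29503293]), np.float64(0.9487102579484104)) 0.66
```

>>> step_hand(ticks={"increments": [[0.05, -0.001, -0.001, 0.03, 0], [0.05, -0.001, -0.001, 0.05, 0], [0.05, -0.001, -0.001, 0.058, 0], [0.05, -0.001, -0.001, 0.061, 0], [0.05, -0.001, -0.001, 0.061, 0], [0.03, -0.001, -0.001, 0.061, 0], [0.01, -0.001, -0.001, 0.061, 0], [0.01, -0.001, -0.001, 0.061, 0], [0.01, -0.001, -0.001, 0.061, 0]]}, squeeze=60)

```text
clock: 41.25
position: [0.4604, 0.298, 0.0205]
tool_rot: [0.0, 0.993, 0.119, 0.0]
ft_force: [-0.6, -3.7, 11.7]
gripper_width: 0.0208
grasp_force: 58.3
```

>>> step_hand(ticks={"increments": [[0.01, 0, 0, -0.01, 0], [0.01, 0, 0, -0.02, 0], [0.01, 0, 0, -0.05, 0], [0.01, 0, 0, -0.09, 0], [0.01, 0, 0, -0.11, 0], [0.01, 0, 0, -0.11, 0], [0.01, 0, 0, -0.11, 0]]})

```text
clock: 42.12
position: [0.4596, 0.2975, 0.1285]
tool_rot: [0.0, 0.993, 0.119, -0.001]
ft_force: [-0.5, -1.4, -5.3]
gripper_width: 0.0208
grasp_force: 59.5
```

```bash
python3 - <<'E'
from h import *
w=wrist();delta(.464,-.014,.12)
E
```

```text
pos [0.4595 0.2975 0.1284] tool delta [-0.0693  0.3037  0.0086] x-axis [ 0.972  0.236 -0.002] z [-1.8e-03 -8.0e-04 -1.0e+00]
```

>>> step_hand(ticks={"increments": [[0.01, -0.013, 0.055, 0, 0], [0.01, -0.026, 0.11, 0, 0], [0.01, -0.038, 0.165, 0, 0], [0.01, -0.05, 0.22, 0, 0], [0.01, -0.063, 0.275, 0, 0], [0.01, -0.069, 0.304, 0.008, 0], [0.01, -0.069, 0.304, 0.008, 0], [0.01, -0.069, 0.304, 0.008, 0], [0.01, -0.069, 0.304, 0.008, 0], [0.01, -0.069, 0.304, 0.008, 0]]}, only="pos|grasp")

```text
position: [0.4649, -0.013, 0.1217]
grasp_force: 59.7
```

```bash
python3 - <<'E'
from h import *
w=wrist();delta(.464,-.014,.0255)
for g in ((.464,-.014,.063),(.464,-.014,.0617)):
  u=proj(w,circ(*g[:2],.032,g[2]));print("pred",u.min(0).round(1),u.max(0).round(1))
for d in arm.outline_of(w,"mould_extra_large")[:2]:
    ys,xs=np.nonzero(d["pixels"]);print(xs.min(),xs.max(),ys.min(),d["confidence"])
E
```

```text
pos [ 0.4649 -0.0131  0.1217] tool delta [-0.0011  0.0006  0.0962] x-axis [0.971 0.237 0.   ] z [-0.e+00  1.e-04 -1.e+00]
pred [230.8 142.6] [405.3 310.5]
pred [232.6 144.5] [403.6 309.1]
234 404 143 0.68
534 628 247 0.22
```

>>> step_hand(ticks={"increments": [[0.01, -0.0005, 0.001, 0.04, 0], [0.01, -0.0005, 0.001, 0.065, 0], [0.01, -0.0005, 0.001, 0.077, 0], [0.01, -0.0005, 0.001, 0.085, 0], [0.01, -0.0005, 0.001, 0.09, 0], [0.01, -0.0005, 0.001, 0.093, 0], [0.01, -0.0005, 0.001, 0.0945, 0], [0.01, -0.0005, 0.001, 0.0945, 0]]}, only="pos|ft")

```text
position: [0.4647, -0.0148, 0.0273]
ft_force: [0.4, -0.0, -4.4]
```

>>> step_hand(ticks={"increments": [[0.01, 0, 0, 0.0005, 0], [0.01, 0, 0, 0.001, 0], [0.01, 0, 0, 0.001, 0]]}, only="pos|ft")

```text
position: [0.4646, -0.0148, 0.0262]
ft_force: [-0.2, -0.2, -4.7]
```

>>> step_hand(ticks={"increments": [[0.01, 0, 0, 0.0005, 0], [0.01, 0, 0, 0.0005, 0]]}, only="pos|ft")

```text
position: [0.4646, -0.0148, 0.0257]
ft_force: [0.0, -0.2, -4.3]
```

>>> step_hand(ticks={"increments": [[0.01, 0, 0, 0.0005, 0], [0.01, 0, 0, 0.0005, 0]]}, only="pos|ft")

```text
position: [0.4647, -0.0147, 0.0255]
ft_force: [-3.7, -0.3, 7.8]
```

>>> step_hand(ticks={"increments": [[0.01, 0, 0, -0.0003, 0], [0.01, 0, 0, -0.0003, 0], [0.03, 0, 0, -0.0003, 0], [0.05, 0, 0, -0.0003, 0], [0.05, 0, 0, -0.0003, 0], [0.05, 0, 0, -0.02, 0], [0.05, 0, 0, -0.06, 0], [0.05, 0, 0, -0.11, 0], [0.05, 0, 0, -0.15, 0], [0.05, 0, 0, -0.15, 0]]}, only="pos|ft|width")

```text
position: [0.4661, -0.0149, 0.1777]
ft_force: [-0.6, -1.0, -0.8]
gripper_width: 0.0505
```

>>> step_hand(ticks={"increments": [[0.05, 0, 0, 0, 0], [0.05, 0, 0, 0, 0]]}, only="clock|pos")

```text
clock: 46.9
position: [0.4641, -0.0147, 0.1742]
```

```bash
python3 - <<'E'
from h import *
w=wrist();cv2.imwrite("pics/w9.png",w["color"][:,:,::-1])
t=[]
for n in ("w5","w7","w8","w9"):
    t.append(cv2.resize(cv2.imread(f"pics/{n}.png")[110:310,185:451],(399,300),interpolation=cv2.INTER_CUBIC))
cv2.imwrite("pics/fin.png",np.vstack([np.hstack(t[:2]),np.hstack(t[2:])]))
E
```

```text
(no output)
```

View pics/fin.png

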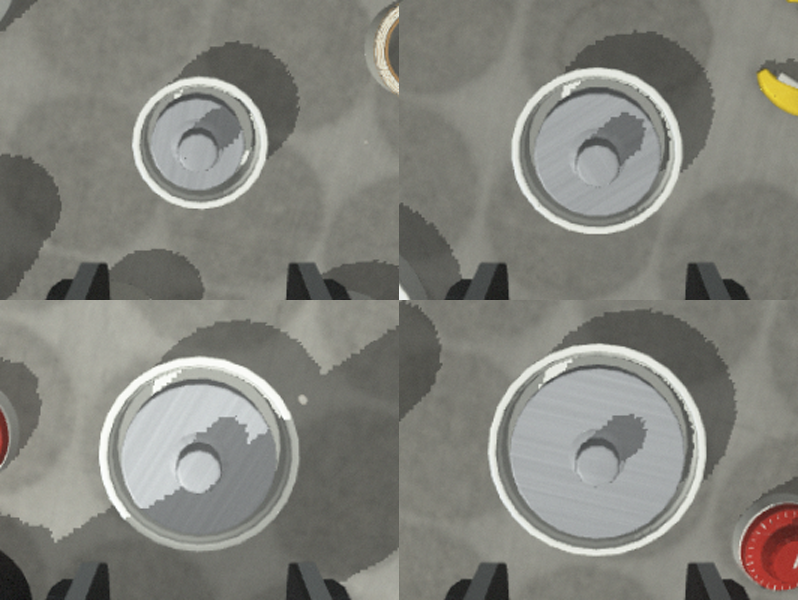

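All four plates sit flat and knob up, each in its own mould with a nearly even gap. The knob centres are at about (198,150), (598,163), (198,468) and (598,463) in the montage. I'll hand in.

```bash
python3 -c "
from station import arm
print(arm.sign_off())"
```

```text
the job is handed in; nothing more can be done
None
```

I took the stack apart from the top, set each of the four plates knob up in the mould of its own size with a nearly even gap, and handed the job in at about 47 s.

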